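Put the bone nut blank away and slide the drawer home

TASK

Lay the pale bone nut blank in the open rosewood drawer, let go of it, then push the drawer fully shut. The wide drawer jams in its case if it is pushed off-centre, so push it on its brass knob, straight along its centre line. Leave the black ebony nut blank where it lies.

Things in the scene. Friction and masses are not known exactly. Their poses are not given: they have to be found in the camera images.
- bone_nut: The nut blank to put away: a pale ivory-coloured bone bar 54 x 10 x 12 mm (x, y, z), about 15 g, lying loose on the bench to the robot's right its length within 46 degrees of straight ahead. Origin at the centre of its underside, x along its length, z up.
- ebony_nut: A bar of the same size, but black ebony, also loose on the bench to the robot's right; leave it alone. Origin and axes as for the bone bar. The two bars may lie in either place.
- drawer: Dark red rosewood drawer, loose in its case, 80-105 mm open. 150 deep (x) x 146 wide x 40 mm high; front 10, other walls 6, floor 4 mm thick; no top. Origin: underside, middle of the front's outer face; x = closing direction, z up. Brass knob at y 0, z 22 mm: stem, then disc 28 mm in diameter, flat outer face at x -22 mm. Slides at a few N if pushed within 10 mm of centre; jams if pushed 40 mm or more off it.
- case: Pale oak drawer case fixed to the bench, 194 wide x 166 mm deep, top 58 mm up. Origin: bench height, middle of the front opening (roof's front edge at x 0); x points into the case, z up. Its 6 mm base board runs 120 mm forward under the open drawer, which slides on it between cheeks 45 mm long, 2 mm free each side. Shut, the drawer meets the back wall, front flush: its origin at x 0, y 0, z 6 mm here.
Not all that is in view belongs to the job. Of the things like the bone_nut, leave any that is purple or red; of the rest the smaller one is meant.

How it is judged:
By the outcome, as a careful person would: the job done as asked, in the order asked, and still so for the second after the job is handed in, with the robot touching nothing.
It also fails if it takes over 42 s, if anything falls off the work surface, if the arm or the gripper's body presses on something with over 40 N, if the wrist force passes 120 N, or if a joint passes its speed limit or range.

ROBOT

A 6-joint arm with a two-finger parallel gripper is mounted at the origin on the work surface. World frame = base frame: x ahead of the robot, y to its left, z up, the work surface at z = 0. Lengths are in m, angles in degrees, forces in N, time in s.
With the tool pointing down it reaches from about 0.25 to 0.725 m from the base axis. Payload 9.7 kg.
Tool frame: the origin (TCP) lies between the finger pads; the fingertips stand 11 mm ahead of it and the grasp point (between the pads) lies 8 mm behind it; z points along the fingers, x is the direction in which the jaws open and shut, and the axes are right-handed (so a half turn about z gives the same grasp; the last joint's range is limited). The gripper opens to 85 mm and grips with 20 to 120 N. Pads are 22 mm wide; open, the fingers measure 114 mm over their backs; the gripper's body (76 mm by 85 mm) begins 54 mm behind the grasp point. The pads swing forward as they close: fully open they stand 13 mm farther back than shut.
Start: joints at [64.229, 4.979, 10.078, 95.1, 0, 90], TCP at [0.239, 0.495, 0.216] pointing down, gripper open.
Joint ranges: [-179.16, 179.16], [-48.56, 103.87], [-65.8, 70.77], [-126.05, 130.52], [-82.76, 87.17], [-180, 180]. Speed limits (degrees/s): [127.2, 127.2, 147.25, 180, 180, 180].

INTERFACE

Orientations are given as [roll, pitch, yaw] about the fixed x, y, z axes, in that order (R = Rz(yaw) Ry(pitch) Rx(roll)).
In Python, from workcell import get_obs, camera, job_done gives the robot as it stands.
- The arm moves only by the tool arm_command, never from a script. Its argument "increments" is a list of rows, each a list of 2 entries, a list of its own where there are three numbers: the shift along the tool's x, y, z in units of 25 mm (1.0 is 25 mm), then the turn about the tool's z in units of 6 degrees (1.0 is 6 degrees). In form: [[[dx, dy, dz], roll], ...]. A call has 1 to 5 rows; each row is the pose to reach, as a shift and turn from the pose measured when the call began, along the tool's axes at that moment; what a row does not reach only later rows make up. A row lasts 1/10 s, in which the tool goes at most 50 mm and 8.59 degrees, less where a joint would pass 70% of its speed; a pose out of reach is approached as far as the arm can. A call with a gripper value outside its range is refused whole. "claw" is the closure, from -1 (fully open) to 1 (shut), so that 0 is half open, set as the call begins (left out, the last holds). The fingers move at their own pace and stop on an object; "force" is the grip in N (left out, the last holds). Time passes only in rows, so rows that repeat a pose let the fingers close. It gives the time, the measured TCP pose, the force and the opening at its end, in the units of the state.
- get_obs(): the state, without advancing time (a new reading comes with each control period).
- camera(name): name is "scene" or "side" or "wrist"; returns a dict with "frame" (384x512x3 uint8, red, green, blue), "range_z" (384x512 float32, m along the optical axis (not along the pixel's ray), 0 where there is no reading), "K" (3x3 intrinsics, pixels), "R" (3x3) and "t" (3): a world point X has camera coordinates R X + t; the wrist camera has in their place "hand_eye" (4x4, takes a point from camera to tool coordinates, whose origin is the TCP and whose axes are the tool frame's). Camera axes: x right, y down, z forward; pixel columns grow to the right and rows downward; lengths in m; the calibration is good to about 2 mm. The wrist camera is an equidistant fisheye: a pixel r from the principal point sees the ray r / f radians off the axis. A picture is of the moment at which its call begins: read the wrist's pose just before it.
- job_done(): hands the job in, once; it reports no verdict.
The state is a dict: "time": time; "q": joint angles; "qd": joint speeds; "joint_efforts": joint torques, N m; "ee_pos": TCP position; "tcp_rot": TCP orientation; "wrist_force": force on the tool from outside, world axes, zero at the start; "torque": the same for the moment, N m; "opening": finger opening in m.
Only numpy, scipy, OpenCV 4.12 (cv2) and the standard library are available. Lean on these libraries where they do the work, as an engineer would, in place of code of your own. Each camera call takes 0.05 s, during which the arm holds its last target.

## Working session

There is one attempt and no reset: what is moved stays moved. The work goes in short steps, Python scripts to look and compute and a tool call to move; the robot and the scene stay as the last step left them, time stands still between calls to the robot, and variables do not carry over. Pictures are saved under pics/ and viewed, and the job is handed in when it is done.

Besides the shell and the picture viewer there is one more tool, called after "Call:" by a JSON object that holds its "api" and its "payload". arm_command: Moves the arm, as the interface text tells. Its arguments: {"type":"object","properties":{"increments":{"type":"array"},"claw":{"type":"number"},"force":{"type":"number"}},"required":["increments"]}

```bash
mkdir -p pics
python3 - <<'E'
from workcell import *
import cv2,numpy as np,pickle
o=get_obs();print(o)
d={}
for n in ("scene","side"):
    c=camera(n);d[n]=c
    cv2.imwrite(f"pics/{n}0.png",c["frame"][:,:,::-1])
    print(n,c["K"],c["R"],c["t"])
pickle.dump(d,open("d0.pkl","wb"))
E
```

```text
{'time': 0.0, 'q': array([ 6.42285277e+01,  5.00980853e+00,  1.00357632e+01,  9.50986234e+01,
       -7.77543021e-04,  9.00007385e+01]), 'qd': array([ 0.10971209,  0.02152309, -0.02226241,  0.02710403,  0.05344817,
        0.0119773 ]), 'joint_efforts': array([ 2.28770077e-03, -5.20382738e+01,  4.64805472e+01,  1.59998587e-02,
        1.27124385e-04, -2.73301083e-06]), 'ee_pos': array([0.23903161, 0.49508018, 0.21490719]), 'tcp_rot': array([1.79999222e+02, 7.26687920e-02, 6.42277892e+01]), 'wrist_force': array([-0.31689555,  0.16503567, -0.17343863]), 'torque': array([-0.01967885,  0.01975025, -0.0204796 ]), 'opening': 0.085767720921273}
scene [[458.9367352    0.         257.40192391]
 [  0.         458.9367352  185.50475268]
 [  0.           0.           1.        ]] [[-0.68277886  0.73059448  0.00668816]
 [ 0.39227808  0.37429644 -0.84025001]
 [-0.61638538 -0.57108133 -0.5421579 ]] [ 0.42373378 -0.11581448  1.24001571]
side [[378.61684139   0.         256.80619162]
 [  0.         378.61684139 189.81064939]
 [  0.           0.           1.        ]] [[ 0.91547699 -0.40224046  0.01022251]
 [-0.21037309 -0.50014514 -0.83999881]
 [ 0.34299425  0.76684904 -0.54249194]] [-0.50610655  0.08837103  0.55485146]
```

View pics/scene0.png

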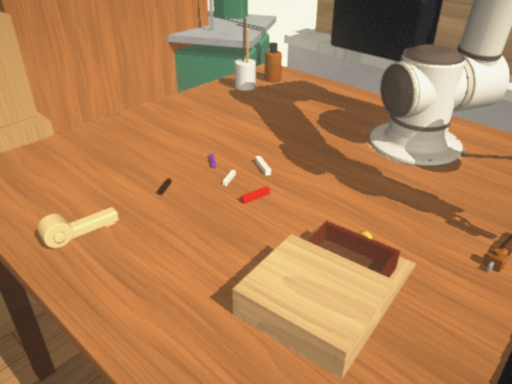

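View pics/side0.png

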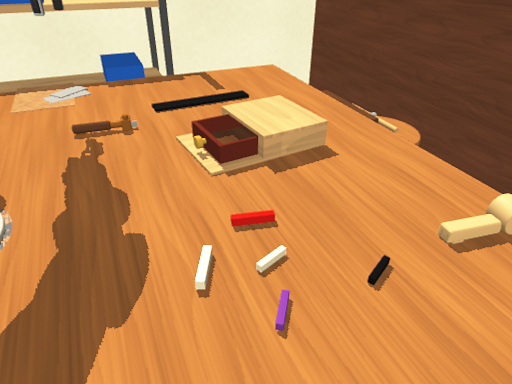

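The scene view shows two pale bars, at (229,178), the smaller, and (262,165), plus red (255,195), purple (212,160) and black (164,186) bars. The drawer is at (355,250), with its knob at (367,236). In the side view the small pale bar is at (272,259), the large one at (204,267) and the knob at (199,142).

```bash
cat > h.py <<'E'
import numpy as np,cv2
def ray(c,u,v):
    d=np.linalg.inv(c["K"])@np.array([u,v,1.]);return -c["R"].T@c["t"],c["R"].T@d
def plane(c,u,v,z):
    o,d=ray(c,u,v);return o+d*(z-o[2])/d[2]
def cloud(c):
    z=c["range_z"];v,u=np.mgrid[:z.shape[0],:z.shape[1]]
    P=np.stack([u,v,np.ones_like(u)],-1)@np.linalg.inv(c["K"]).T*z[...,None]
    return (P-c["t"])@c["R"]
E
python3 - <<'E'
import pickle;from h import *
d=pickle.load(open("d0.pkl","rb"))
for n,c in d.items():
    W=cloud(c);hsv=cv2.cvtColor(c["frame"],cv2.COLOR_RGB2HSV);H,S,V=[hsv[...,i].astype(int) for i in range(3)]
    R=np.hypot(W[...,0],W[...,1]); box=(W[...,0]>.1)&(W[...,0]<.9)&(abs(W[...,1])<.6)&(W[...,2]<.07)&(c["range_z"]>0)&(W[...,2]>-.01)
    for nm,m in dict(pale=(S<90)&(V>120),dark=(V<45),red=(H<4)&(S>220)&(V>150),purple=(H>120)&(H<160)&(S>100),yel=(H>20)&(H<32)&(S>170)&(V>120),wine=((H<6)|(H>172))&(V<130)&(S>120)).items():
        k,l,st,ce=cv2.connectedComponentsWithStats((m&box).astype(np.uint8))
        for i in range(1,k):
            if st[i,4]<15: continue
            p=W[l==i]; 
            hi=np.percentile(p[:,2],80); v,u=np.nonzero(l==i)
            q=np.array([plane(c,a,b,.012)[:2] for a,b in zip(u,v)])
            r=cv2.minAreaRect(q.astype(np.float32)*1000)
            print(n,nm,st[i,4],ce[i].round(0),"med",np.median(p,0).round(3),"z80",hi.round(4),"rect",np.round(r[0],1),np.round(r[1],1),round(r[2],1))
E
```

```text
scene pale 340 [397. 156.] med [0.111 0.009 0.008] z80 0.0107 rect [119.2   4.5] [128.9  45.5] 82.9
scene pale 158 [263. 165.] med [ 0.387 -0.2    0.014] z80 0.0157 rect [ 385.8 -202.3] [92.1 21.9] 63.8
scene pale 110 [229. 177.] med [ 0.479 -0.224  0.01 ] z80 0.0119 rect [ 481.9 -220.7] [67.8 17.4] 21.8
scene pale 123 [ 94. 221.] med [ 0.788 -0.282  0.023] z80 0.0242 rect [ 782.5 -296.5] [ 9.5 89.1] 81.8
scene pale 38 [491. 266.] med [0.369 0.332 0.014] z80 0.0167 rect [369.3 332. ] [31.7  7.3] 7.8
scene dark 228 [507. 373.] med [0.572 0.428 0.009] z80 0.0093 rect [566.2 429.7] [62.6 13.9] 3.8
scene purple 56 [212. 161.] med [ 0.456 -0.305  0.011] z80 0.0123 rect [ 455.3 -306.2] [65.9 10.1] 53.6
side pale 32 [133. 123.] med [0.367 0.331 0.01 ] z80 0.0141 rect [367.1 325.9] [34.8 11.8] 81.8
side pale 91 [505. 201.] med [ 0.846 -0.295  0.049] z80 0.0506 rect [ 907.1 -262.5] [38.2 17.5] 58.5
side pale 179 [  5. 227.] med [0.119 0.003 0.001] z80 0.008 rect [124.4  -1.1] [14.9 77.9] 5.9
side pale 18 [  1. 246.] med [ 0.118 -0.04   0.   ] z80 0.0005 rect [123.9 -56.8] [ 2.5 16.6] 5.7
side
[... 192 characters left out ...]
2] 22.3
side dark 642 [199. 101.] med [0.561 0.431 0.009] z80 0.0095 rect [568.7 422.1] [273.9  53.8] 3.0
side dark 240 [378. 270.] med [ 0.597 -0.31   0.011] z80 0.0114 rect [ 597.5 -310.6] [60.8 10.5] 28.3
side red 446 [252. 218.] med [ 0.486 -0.135  0.011] z80 0.0152 rect [ 485.7 -137.1] [28.4 70.6] 78.0
side purple 337 [282. 310.] med [ 0.446 -0.319  0.011] z80 0.0117 rect [ 446.4 -318. ] [61.  10.2] 54.9
side yel 16 [198. 137.] med [0.474 0.131 0.04 ] z80 0.0411 rect [489.3 190.1] [10.  18.1] 5.4
side wine 448 [219. 123.] med [0.547 0.212 0.028] z80 0.0383 rect [559.8 249.9] [88.1 79.2] 7.2
side wine 966 [228. 147.] med [0.52  0.073 0.029] z80 0.0398 rect [550.2 170.3] [127.1 215.7] 5.8
```

Run:
```python
import pickle;from h import *
d=pickle.load(open("d0.pkl","rb"))
for n,c in d.items():
    W=cloud(c);hsv=cv2.cvtColor(c["frame"],cv2.COLOR_RGB2HSV);H,S,V=[hsv[...,i].astype(int) for i in range(3)]
    m=(S<90)&(V>120)&(abs(W[...,0]-.476)<.05)&(abs(W[...,1]+.228)<.05)
    p=W[m&(W[...,2]>.0095)];r=cv2.minAreaRect((p[:,:2]*1000).astype(np.float32));print(n,"bone",r,len(p))
    # case roof
    b=(W[...,2]>.053)&(W[...,2]<.063)&(W[...,0]>.4)&(W[...,0]<.9)&(W[...,1]>-.1)&(W[...,1]<.35)&(S>40)
    p=W[b];r=cv2.minAreaRect((p[:,:2]*1000).astype(np.float32));print(n,"roof",r,cv2.boxPoints(r).round(0).tolist(),len(p),np.median(p[:,2]))
    near=(W[...,0]>.4)&(W[...,0]<.7)&(W[...,1]>0)&(W[...,1]<.3)
    w=near&((H<6)|(H>172))&(S>120)&(V<140)
    t=w&(W[...,2]>.040)&(W[...,2]<.052);p=W[t]
    r=cv2.minAreaRect((p[:,:2]*1000).astype(np.float32));print(n,"drawer rim",cv2.boxPoints(r).round(0).tolist(),r[2],len(p))
    y=near&(H>=18)&(H<34)&(S>150)&(W[...,2]>.012)&(W[...,2]<.05)&(W[...,0]<.56)
    p=W[y];print(n,"knob",len(p),p.min(0).round(3) if len(p) else 0,p.max(0).round(3) if len(p) else 0,np.median(p,0))
    if n=="scene": x0,x1,y0,y1=220,430,210,370
    else: x0,x1,y0,y1=165,345,80,180
    cv2.imwrite(f"pics/{n}_crop.png",cv2.resize(c["frame"][y0:y1,x0:x1,::-1],None,fx=3.5,fy=3.5))
```

```text
scene bone ((474.91796875, -226.75892639160156), (53.96963882446289, 10.621191024780273), 21.477977752685547) 57
scene roof ((660.0332641601562, 156.8355712890625), (168.84060668945312, 195.83058166503906), 6.58837366104126) [[565.0, 244.0], [587.0, 50.0], [755.0, 69.0], [733.0, 264.0]] 10136 0.0574860015785163
scene drawer rim [[475.0, 195.0], [492.0, 172.0], [545.0, 213.0], [527.0, 235.0]] 37.79256057739258 14
scene knob 54 [0.467 0.126 0.032] [0.481 0.147 0.044] [0.47592813 0.13894427 0.03991937]
side bone ((475.2183532714844, -227.3811798095703), (54.68654251098633, 10.039575576782227), 22.224943161010742) 196
side roof ((659.9895629882812, 156.74884033203125), (168.61920166015625, 198.96946716308594), 6.570693492889404) [[565.0, 246.0], [588.0, 48.0], [755.0, 68.0], [732.0, 265.0]] 2500 0.057637980427003604
side drawer rim [[481.0, 207.0], [496.0, 63.0], [590.0, 72.0], [575.0, 217.0]] 5.8418402671813965 300
side knob 118 [0.468 0.12  0.017] [0.491 0.152 0.042] [0.47454945 0.12896292 0.0314817 ]
```

View pics/side_crop.png

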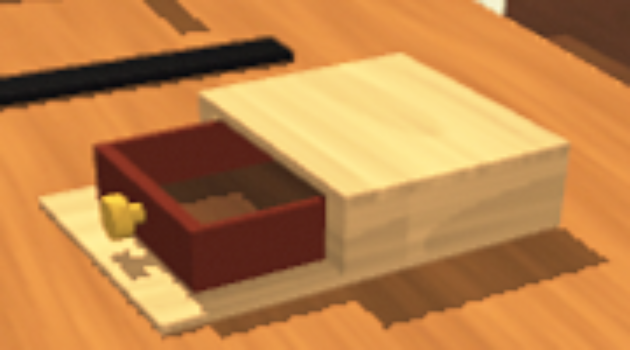

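View pics/scene_crop.png

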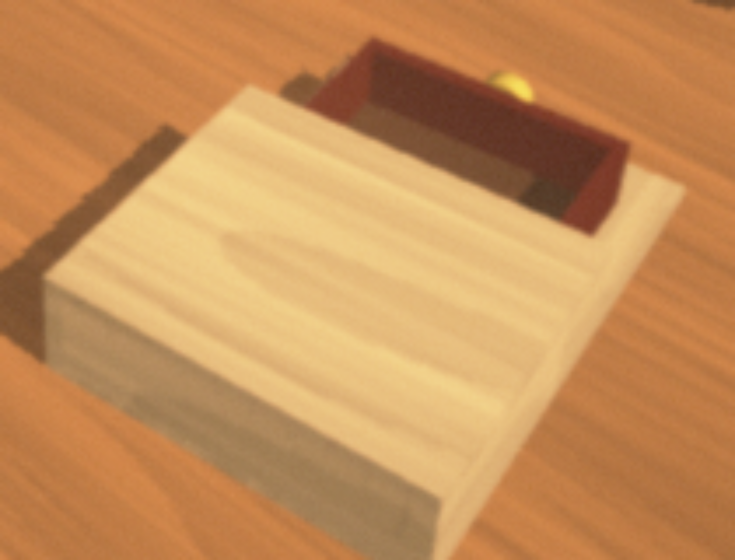

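Bone bar: centre (475,-227), yaw 22°, 54×10, top 12 mm. It is smaller than the other pale bar (~84×16 as a silhouette), so it is the one meant. Case: front origin about (577,147), yaw 6.6°. The drawer front is about 90 mm out, with the knob face near (466,134).

```bash
cat > go.py <<'E'
import sys,numpy as np
from workcell import get_obs
from scipy.spatial.transform import Rotation as Ro
o=get_obs();x,y,z,yaw=map(float,sys.argv[1:5])
R=Ro.from_euler("xyz",o["tcp_rot"],degrees=True).as_matrix()
d=R.T@(np.array([x,y,z])-o["ee_pos"])
print("t",o["time"],"pos",o["ee_pos"].round(4),o["tcp_rot"].round(2),"f",o["wrist_force"].round(1),"op",o["opening"].round(4),"q",o["q"].round(0))
print("shift units",(d/.025).round(3),"roll",round(-((yaw-o["tcp_rot"][2]+180)%360-180)/6,3),"dist",np.linalg.norm(d).round(4))
E
python3 go.py .475 -.227 .15 -68
```

```text
Traceback (most recent call last):
  File "go.py", line 7, in <module>
    print("t",o["time"],"pos",o["ee_pos"].round(4),o["tcp_rot"].round(2),"f",o["wrist_force"].round(1),"op",o["opening"].round(4),"q",o["q"].round(0))
                                                                                                            ^^^^^^^^^^^^^^^^^^
AttributeError: 'float' object has no attribute 'round'
```

```bash
sed -i 's/o\["opening"\].round(4)/round(o["opening"],4)/' go.py
python3 go.py .475 -.227 .15 -68
```

```text
t 0.1 pos [0.239  0.4951 0.2149] [1.800e+02 7.000e-02 6.423e+01] f [0.3 0.2 0.9] op 0.0854 q [64.  5. 10. 95. -0. 90.]
shift units [-21.904  21.058   2.625] roll 22.038 dist 0.7624
```

Call:
{"api": "arm_command", "payload": {"increments": [[[-21.9, 21.06, 1], 22], [[-21.9, 21.06, 1], 22], [[-21.9, 21.06, 1], 22], [[-21.9, 21.06, 1], 22], [[-21.9, 21.06, 1], 22]], "claw": 0.4, "force": 40}}

```text
time: 0.6
ee_pos: [0.3167, 0.2559, 0.207]
tcp_rot: [180.0, 0.0, 20.9]
wrist_force: [1.1, -0.2, 0.5]
opening: 0.0257
```

```bash
python3 go.py .475 -.227 .15 -68
```

```text
t 0.6 pos [0.3167 0.2559 0.207 ] [1.7997e+02 1.0000e-02 2.0940e+01] f [ 1.1 -0.2  0.5] op 0.0257 q [ 39. -15.  -9.  95.  -0. 108.]
shift units [-0.991 20.304  2.293] roll 14.824 dist 0.5114
```

Call:
{"api": "arm_command", "payload": {"increments": [[[-1, 20.3, 2.3], 14.8], [[-1, 20.3, 2.3], 14.8], [[-1, 20.3, 2.3], 14.8], [[-1, 20.3, 2.3], 14.8], [[-1, 20.3, 2.3], 14.8]]}}

```text
time: 1.1
ee_pos: [0.3937, 0.0195, 0.1791]
tcp_rot: [180.0, -0.0, -22.1]
wrist_force: [1.3, 0.3, 0.1]
opening: 0.0257
```

```bash
python3 go.py .475 -.227 .12 -68
```

```text
t 1.1 pos [0.3937 0.0195 0.1791] [ 1.7999e+02 -4.0000e-02 -2.2070e+01] f [1.3 0.3 0.1] op 0.0257 q [  3. -17. -14.  93.  -0. 115.]
shift units [6.715 7.918 2.37 ] roll 7.656 dist 0.2662
```

Call:
{"api": "arm_command", "payload": {"increments": [[[6.72, 7.92, 2.3], 7.65], [[6.72, 7.92, 2.3], 7.65], [[6.72, 7.92, 2.3], 7.65], [[6.72, 7.92, 2.3], 7.65], [[6.72, 7.92, 2.3], 7.65]]}}

```text
time: 1.6
ee_pos: [0.4697, -0.2126, 0.1249]
tcp_rot: [-180.0, -0.0, -65.1]
wrist_force: [1.0, 0.9, 0.5]
opening: 0.0257
```

```bash
python3 go.py .475 -.227 .08 -68
```

```text
t 1.6 pos [ 0.4697 -0.2126  0.1249] [-1.7998e+02 -3.0000e-02 -6.5070e+01] f [1.  0.9 0.5] op 0.0257 q [-24.  -1.  -6.  85.  -0. 131.]
shift units [0.61  0.049 1.797] roll 0.489 dist 0.0475
```

Call:
{"api": "arm_command", "payload": {"increments": [[[0.61, 0.05, 1.8], 0.49], [[0.61, 0.05, 1.8], 0.49], [[0.61, 0.05, 1.8], 0.49]]}}

```text
time: 1.9
ee_pos: [0.474, -0.2267, 0.0792]
tcp_rot: [179.9, 0.1, -68.0]
wrist_force: [0.2, 0.0, 0.5]
opening: 0.0255
```

Run:
```python
import pickle;from h import *
from workcell import *
from scipy.spatial.transform import Rotation as Ro
o=get_obs();print(o["ee_pos"],o["tcp_rot"],o["opening"])
c=camera("wrist");cv2.imwrite("pics/w1.png",c["frame"][:,:,::-1]);print(c["K"],c["hand_eye"])
s=camera("side");cv2.imwrite("pics/s1.png",cv2.resize(s["frame"][120:330,150:400,::-1],None,fx=3,fy=2.8))
# gripper points low
W=cloud(s);m=(abs(W[...,0]-o["ee_pos"][0])<.06)&(abs(W[...,1]-o["ee_pos"][1])<.06)&(s["range_z"]>0)&(W[...,2]>.03)
z=W[m][:,2];print("lowest gripper",np.sort(z)[:10])
k=c["K"];hsv=cv2.cvtColor(c["frame"],cv2.COLOR_RGB2HSV)
m=((hsv[...,1]<90)&(hsv[...,2]>120)).astype(np.uint8)
n,l,st,ce=cv2.connectedComponentsWithStats(m)
R=Ro.from_euler("xyz",o["tcp_rot"],degrees=True).as_matrix();T=c["hand_eye"]
for i in range(1,n):
    if st[i,4]<60: continue
    v,u=np.nonzero(l==i);x=(u-k[0,2]);y=(v-k[1,2]);r=np.hypot(x,y);th=r/k[0,0]
    D=np.stack([np.sin(th)*x/r,np.sin(th)*y/r,np.cos(th)],1)@T[:3,:3].T@R.T
    O=o["ee_pos"]+R@T[:3,3];q=O+D*((.012-O[2])/D[:,2])[:,None]
    q=q[D[:,2]<-.05]
    if len(q)>20:
        rr=cv2.minAreaRect((q[:,:2]*1000).astype(np.float32));print(st[i,4],ce[i].round(),rr)
```

```text
[ 0.47402786 -0.22671965  0.07921771] [ 1.79920439e+02  1.00957797e-01 -6.79917972e+01] 0.025480417377158577
[[297.31863964   0.         254.45878133]
 [  0.         297.31863964 191.88793213]
 [  0.           0.           1.        ]] [[ 9.99999835e-01 -8.13372458e-05 -5.68653939e-04  3.63076782e-04]
 [ 2.33680611e-04  9.61914856e-01  2.73349145e-01 -6.94550276e-02]
 [ 5.24763205e-04 -2.73349233e-01  9.61914716e-01 -1.58029434e-01]
 [ 0.00000000e+00  0.00000000e+00  0.00000000e+00  1.00000000e+00]]
lowest gripper [0.0955665  0.09557493 0.09588173 0.09592232 0.09601884 0.09623081
 0.09639918 0.09659636 0.09667318 0.09669653]
223 [ 5. 88.] ((485.01800537109375, 42.024078369140625), (26.311704635620117, 17.470556259155273), 6.634142875671387)
878 [256. 194.] ((476.95208740234375, -226.67108154296875), (54.625144958496094, 10.083394050598145), 22.4022159576416)
340 [216. 246.] ((420.5836181640625, -212.6546173095703), (38.46669387817383, 10.305757522583008), 10.476715087890625)
366 [293. 247.] ((445.27166748046875, -274.1482849121094), (38.58359146118164, 10.719317436218262), 32.420448303222656)
488 [176. 259.] ((395.3052062988281, -184.75636291503906), (24.244983673095703, 20.880680084228516), 62.00551223754883)
1751 [ 21. 365.] ((45.736045837402344, 51.57428741455078), (105.98370361328125, 226.59022521972656), 45.45354461669922)
69 [ 85. 348.] ((213.76809692382812, -106.04582977294922), (34.297183990478516, 7.222395420074463), 19.641048431396484)
```

View pics/w1.png

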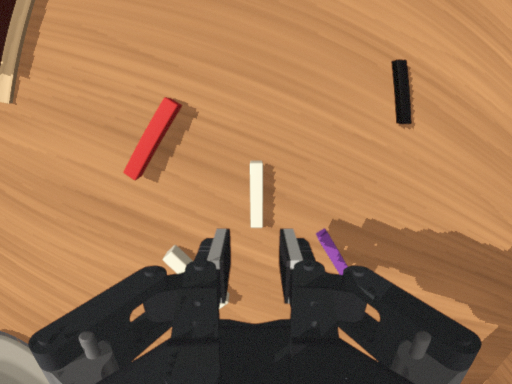

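View pics/s1.png

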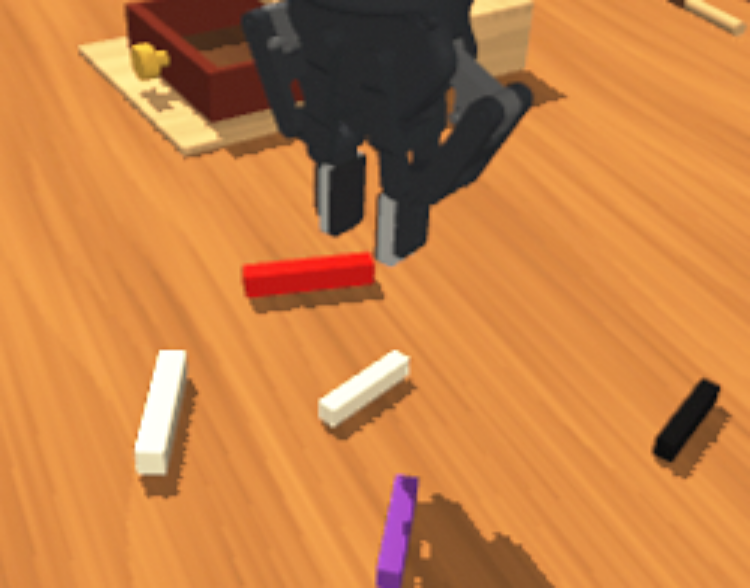

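The wrist view has the bone bar at (256,194), midway between the pads, and reads (477,-227), yaw 22.4°, which agrees. Next I check the height of the fingertips.

Run:
```python
from h import *
from workcell import *
s=camera("side");W=cloud(s)
for v in range(196,222,2):print(v,[tuple(W[v,u].round(3)) for u in (260,264,276,280,284)])
c=camera("wrist");k=c["K"];T=c["hand_eye"];z=c["range_z"]
for (u,v) in [(220,235),(224,240),(226,250),(287,235),(292,240),(285,250),(256,194)]:
    x=u-k[0,2];y=v-k[1,2];r=np.hypot(x,y);th=r/k[0,0];d=np.array([np.sin(th)*x/r,np.sin(th)*y/r,np.cos(th)]);d*=z[v,u]/d[2]
    print((u,v),(T[:3,:3]@d+T[:3,3]).round(4))
```

```text
196 [(np.float64(0.46), np.float64(-0.218), np.float64(0.11)), (np.float64(0.467), np.float64(-0.215), np.float64(0.106)), (np.float64(0.47), np.float64(-0.243), np.float64(0.123)), (np.float64(0.473), np.float64(-0.248), np.float64(0.125)), (np.float64(0.477), np.float64(-0.25), np.float64(0.126))]
198 [(np.float64(0.46), np.float64(-0.218), np.float64(0.107)), (np.float64(0.468), np.float64(-0.214), np.float64(0.103)), (np.float64(0.47), np.float64(-0.244), np.float64(0.121)), (np.float64(0.474), np.float64(-0.247), np.float64(0.122)), (np.float64(0.478), np.float64(-0.25), np.float64(0.122))]
200 [(np.float64(0.461), np.float64(-0.218), np.float64(0.104)), (np.float64(0.467), np.float64(-0.216), np.float64(0.101)), (np.float64(0.471), np.float64(-0.243), np.float64(0.117)), (np.float64(0.474), np.float64(-0.246), np.float64(0.118)), (np.float64(0.478), np.float64(-0.25), np.float64(0.12))]
202 [(np.float64(0.46), np.float64(-0.218), np.float64(0.101)), (np.float64(0.468), np.float64(-0.215), np.float64(0.097)), (np.float64(0.471), np.float64(-0.243), np.float64(0.114)), (np.float6
[... 2391 characters left out ...]
np.float64(-0.001)), (np.float64(0.534), np.float64(-0.139), np.float64(-0.002)), (np.float64(0.541), np.float64(-0.141), np.float64(-0.002))]
220 [(np.float64(0.497), np.float64(-0.14), np.float64(0.006)), (np.float64(0.504), np.float64(-0.14), np.float64(0.003)), (np.float64(0.526), np.float64(-0.141), np.float64(-0.002)), (np.float64(0.53), np.float64(-0.146), np.float64(0.0)), (np.float64(0.536), np.float64(-0.149), np.float64(0.0))]
(220, 235) [-0.0162 -0.0111 -0.0281]
(224, 240) [-0.0139 -0.0104 -0.0324]
(226, 250) [-0.0127 -0.0073 -0.0366]
(287, 235) [ 0.0159 -0.0108 -0.0275]
(292, 240) [ 0.0177 -0.0109 -0.0335]
(285, 250) [ 0.0134 -0.011  -0.0438]
(256, 194) [ 0.0015 -0.003   0.0697]
```

Both cameras put the fingertips at z≈0.096 while the TCP reads 0.079. So the tips are about 16 mm behind the TCP, not 11 mm ahead as stated. I'll go down in stages and re-measure.

```bash
python3 go.py .476 -.227 .035 -68
```

```text
t 2.1 pos [ 0.4758 -0.2265  0.0819] [-1.7987e+02 -1.4000e-01 -6.7900e+01] f [-0.7 -0.7 -0.6] op 0.0258 q [-25.   1.  -9.  80.   0. 132.]
shift units [0.018 0.003 1.877] roll 0.016 dist 0.0469
```

Call:
{"api": "arm_command", "payload": {"increments": [[[0.02, 0, 0.95], 0], [[0.02, 0, 1.88], 0], [[0.02, 0, 1.88], 0]]}}

```text
time: 2.4
ee_pos: [0.4752, -0.2258, 0.0336]
tcp_rot: [-180.0, -0.0, -67.8]
wrist_force: [0.0, 0.9, -1.2]
opening: 0.0259
```

```bash
cat > look.py <<'E'
import sys
from h import *
from workcell import *
n=sys.argv[1]
for i in range(3):
    o=get_obs();print(o["ee_pos"].round(4),o["wrist_force"].round(1),round(o["opening"],4))
    s=camera("side")
W=cloud(s);p=o["ee_pos"]
hsv=cv2.cvtColor(s["frame"],cv2.COLOR_RGB2HSV)
m=(abs(W[...,0]-p[0])<.05)&(abs(W[...,1]-p[1])<.05)&(s["range_z"]>0)&(W[...,2]>.003)&(W[...,2]<.12)
dark=m&(hsv[...,2]<140)&(hsv[...,1]<80)
print("low gripper",np.sort(W[dark][:,2])[:12].round(4))
o_=s["R"]@p+s["t"];uv=s["K"]@o_;u,v=(uv[:2]/uv[2]).astype(int);print("tcp px",u,v)
y0=max(0,v-80);x0=max(0,u-100)
cv2.imwrite(f"pics/{n}.png",cv2.resize(s["frame"][y0:y0+150,x0:x0+200,::-1],None,fx=3.5,fy=3.5))
E
python3 look.py s2
```

```text
[ 0.4752 -0.2258  0.0336] [ 0.   0.9 -1.2] 0.0259
[ 0.4758 -0.2262  0.0352] [ 0.6  0.2 -0. ] 0.0257
[ 0.4765 -0.2266  0.0363] [-1.  -0.3 -0.7] 0.0258
low gripper [0.0519 0.0523 0.0523 0.0524 0.0525 0.0526 0.053  0.0533 0.0533 0.0539
 0.0539 0.0543]
tcp px 272 241
```

View pics/s2.png

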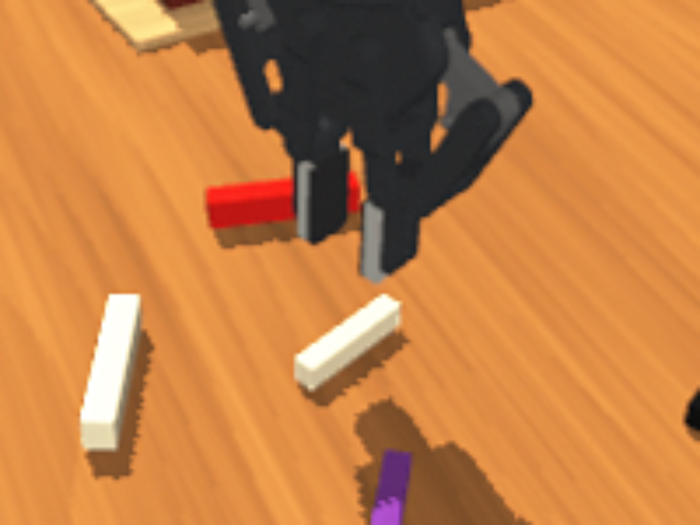

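The picture shows the pads well above and either side of the bar, with the near tip at (375,275) in the crop. Tips at 0.052 with the TCP at 0.0355 confirms the offset of about 16.5 mm.

Call:
{"api": "arm_command", "payload": {"increments": [[[0, 0, 0.7], 0], [[0, 0, 1.4], 0], [[0, 0, 1.4], 0]]}}

```text
time: 2.85
ee_pos: [0.4766, -0.2267, 0.0014]
tcp_rot: [-179.8, -0.2, -67.8]
wrist_force: [-0.2, -0.3, 0.1]
opening: 0.0256
```

```bash
python3 look.py s3
```

```text
[ 0.4766 -0.2267  0.0014] [-0.2 -0.3  0.1] 0.0256
[ 0.4771 -0.2269  0.0025] [-0.3 -1.   0.2] 0.0254
[ 0.4776 -0.2272  0.0032] [ 0.1 -0.2 -0. ] 0.0259
low gripper [0.0185 0.0189 0.0189 0.0193 0.0197 0.0206 0.0206 0.021  0.0212 0.0212
 0.0214 0.0215]
tcp px 272 258
```

View pics/s3.png

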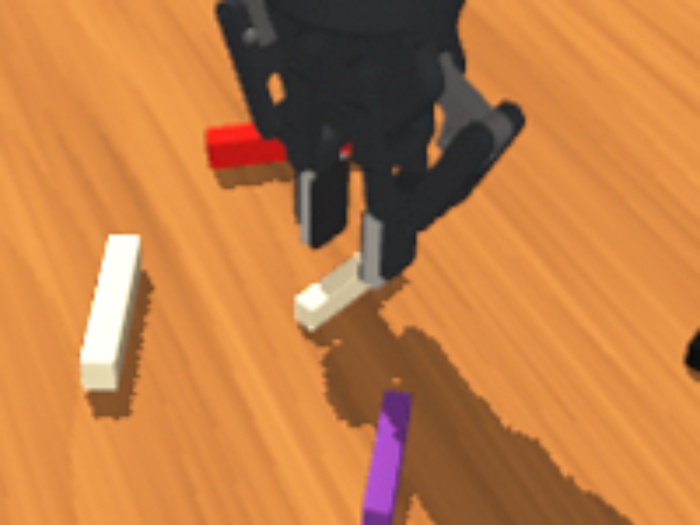

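Call:
{"api": "arm_command", "payload": {"increments": [[[0, 0, 0.3], 0], [[0, 0, 0.55], 0], [[0, 0, 0.55], 0]]}}

```text
time: 3.3
ee_pos: [0.4775, -0.2272, -0.0111]
tcp_rot: [-179.8, -0.3, -67.8]
wrist_force: [0.7, -0.7, -0.0]
opening: 0.0257
```

```bash
python3 look.py s4
```

```text
[ 0.4775 -0.2272 -0.0111] [ 0.7 -0.7 -0. ] 0.0257
[ 0.4775 -0.2272 -0.0108] [-0.4  0.2 -0.3] 0.0258
[ 0.4777 -0.2273 -0.0105] [ 0.5 -0.3  0.4] 0.0256
low gripper [0.0046 0.0051 0.0055 0.0059 0.0059 0.0063 0.0067 0.0068 0.0069 0.007
 0.007  0.0075]
tcp px 272 265
```

View pics/s4.png

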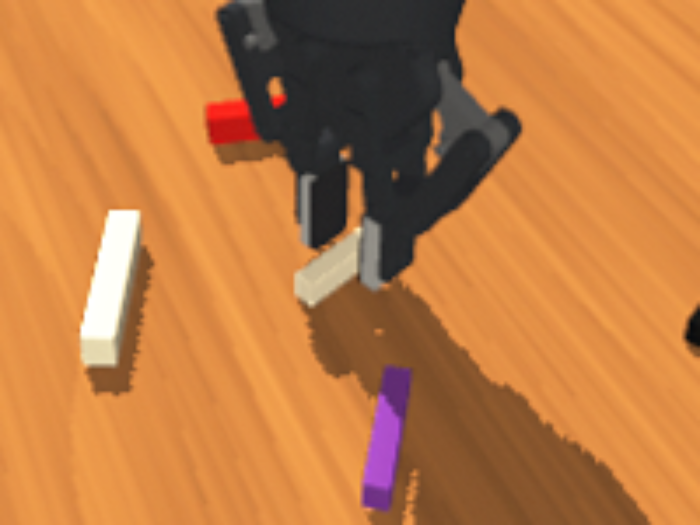

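The tips are 5 mm above the bench and straddle the bar, with no contact force. Closing.

Call:
{"api": "arm_command", "payload": {"increments": [[[0, 0, 0], 0], [[0, 0, 0], 0], [[0, 0, 0], 0], [[0, 0, 0], 0], [[0, 0, 0], 0]], "claw": 1, "force": 35}}

```text
time: 3.95
ee_pos: [0.478, -0.2275, -0.01]
tcp_rot: [-179.7, -0.3, -67.9]
wrist_force: [0.7, 0.0, 4.0]
opening: 0.0086
```

```bash
python3 go.py .476 -.227 .1 -68
```

```text
t 3.95 pos [ 0.478  -0.2275 -0.01  ] [-179.7    -0.33  -67.85] f [0.7 0.  4. ] op 0.0086 q [-25.   4. -17.  69.   0. 132.]
shift units [-0.023  0.045 -4.402] roll 0.025 dist 0.1101
```

Call:
{"api": "arm_command", "payload": {"increments": [[[0, 0, -1], 0], [[0, 0, -3], 0], [[0, 0, -4.4], 0], [[0, 0, -4.4], 0]]}}

```text
time: 4.35
ee_pos: [0.4794, -0.2281, 0.1052]
tcp_rot: [-179.4, -0.6, -67.9]
wrist_force: [0.5, -0.4, -0.4]
opening: 0.0089
```

```bash
cat > wl.py <<'E'
import sys
from h import *
from workcell import *
o=get_obs();c=camera("wrist");cv2.imwrite(f"pics/{sys.argv[1]}.png",c["frame"][:,:,::-1])
print(o["ee_pos"].round(4),o["tcp_rot"].round(2),o["wrist_force"].round(1),o["opening"])
E
python3 wl.py w5; python3 look.py s5
```

```text
[ 0.4794 -0.2281  0.1052] [-179.4    -0.65  -67.85] [ 0.5 -0.4 -0.4] 0.00894851001256202
[ 0.4785 -0.2277  0.1024] [ 0.2  0.4 -1.4] 0.0086
[ 0.4776 -0.2273  0.1004] [-0.4  0.  -0.8] 0.0089
[ 0.477  -0.227   0.0992] [-0.2  0.3 -1. ] 0.0086
low gripper [0.1146 0.1146 0.1153 0.1156 0.116  0.1166 0.1174 0.1178 0.1181 0.1181
 0.1186 0.1187]
tcp px 274 203
```

View pics/w5.png

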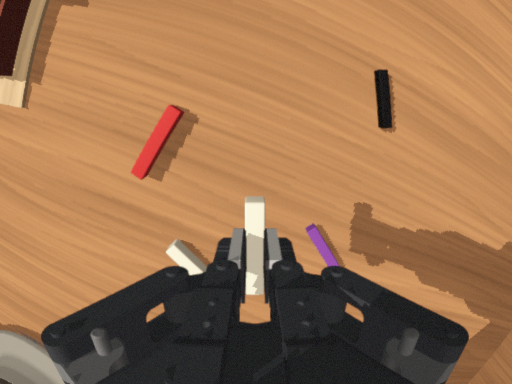

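View pics/s5.png

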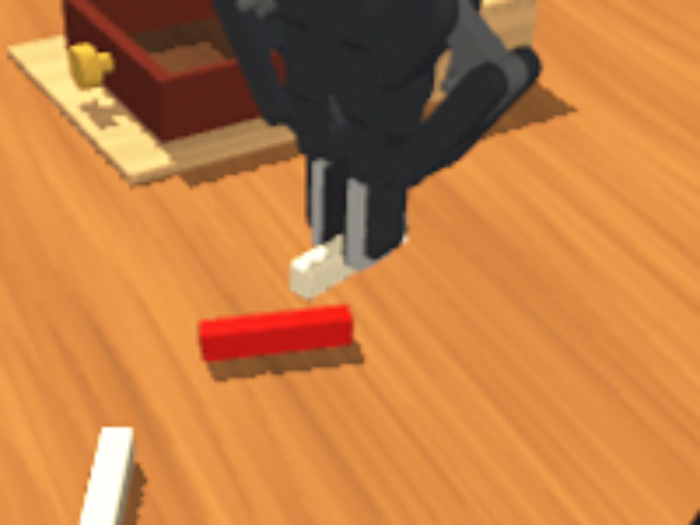

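The bar is held level at mid-length, opening 9 mm. Moving over the open drawer.

```bash
python3 go.py .536 .1425 .12 -83.4
```

```text
t 4.55 pos [ 0.4767 -0.2268  0.0986] [-179.77   -0.24  -67.85] f [-1.  -0.9 -0.9] op 0.0086 q [-25.   1.  -7.  82.   0. 132.]
shift units [-12.784  -7.772  -0.879] roll 2.592 dist 0.3747
```

Call:
{"api": "arm_command", "payload": {"increments": [[[-1.2, -0.7, -0.88], 0.5], [[-3, -1.8, -0.88], 1.2], [[-4.6, -2.8, -0.88], 2], [[-6.2, -3.8, -0.88], 2.59], [[-7.8, -4.7, -0.88], 2.59]]}}

```text
time: 5.05
ee_pos: [0.5112, 0.0001, 0.1186]
tcp_rot: [-179.8, -0.2, -83.5]
wrist_force: [1.6, 0.0, 0.4]
opening: 0.0085
```

```bash
python3 go.py .536 .1425 .12 -83.4
```

```text
t 5.05 pos [5.112e-01 1.000e-04 1.186e-01] [-1.7984e+02 -1.6000e-01 -8.3520e+01] f [1.6 0.  0.4] op 0.0085 q [  0.  -1.  -7.  84.  -0. 174.]
shift units [-5.548 -1.63  -0.067] roll -0.019 dist 0.1446
```

Joint 6 reads 174°, and this yaw would need 188° at the drawer. I'll take the equivalent half-turn grasp, yaw 96.6°, instead.

Call:
{"api": "arm_command", "payload": {"increments": [[[0, 0, 0], -1.4], [[0, 0, 0], -2.8], [[0, 0, 0], -4.2], [[0, 0, 0], -5.6], [[0, 0, 0], -7]]}}

```text
time: 5.55
ee_pos: [0.5104, 0.0002, 0.1168]
tcp_rot: [179.9, -0.1, -41.2]
wrist_force: [-0.5, -0.8, 0.7]
opening: 0.0088
```

Call:
{"api": "arm_command", "payload": {"increments": [[[0, 0, 0], -1.4], [[0, 0, 0], -2.8], [[0, 0, 0], -4.2], [[0, 0, 0], -5.6], [[0, 0, 0], -7]]}}

```text
time: 6.05
ee_pos: [0.5095, 0.0002, 0.115]
tcp_rot: [179.9, 0.2, 1.2]
wrist_force: [0.5, 0.1, -0.3]
opening: 0.0086
```

Call:
{"api": "arm_command", "payload": {"increments": [[[0, 0, 0], -1.4], [[0, 0, 0], -2.8], [[0, 0, 0], -4.2], [[0, 0, 0], -5.6], [[0, 0, 0], -7]]}}

```text
time: 6.55
ee_pos: [0.5087, 0.0002, 0.1132]
tcp_rot: [-179.9, 0.3, 43.5]
wrist_force: [0.1, -0.2, -0.4]
opening: 0.0087
```

```bash
python3 go.py .536 .1425 .12 96.6
```

```text
t 6.55 pos [5.087e-01 2.000e-04 1.132e-01] [-179.88    0.33   43.54] f [ 0.1 -0.2 -0.4] op 0.0087 q [ 0. -1. -8. 84. -0. 47.]
shift units [ 4.711 -3.375 -0.291] roll -8.844 dist 0.1451
```

Call:
{"api": "arm_command", "payload": {"increments": [[[1, -0.7, -0.3], -1.4], [[2, -1.4, -0.3], -2.8], [[3, -2.1, -0.3], -4.2], [[3.9, -2.8, -0.3], -5.6], [[4.7, -3.38, -0.3], -7]]}}

```text
time: 7.05
ee_pos: [0.535, 0.1437, 0.1184]
tcp_rot: [-179.5, 0.2, 85.9]
wrist_force: [0.1, -0.7, 0.3]
opening: 0.0089
```

```bash
python3 go.py .536 .1425 .11 96.6
```

```text
t 7.05 pos [0.535  0.1437 0.1184] [-179.55    0.21   85.91] f [ 0.1 -0.7  0.3] op 0.0089 q [15.  5. -0. 85. -0. 19.]
shift units [-0.042  0.044  0.336] roll -1.782 dist 0.0085
```

Call:
{"api": "arm_command", "payload": {"increments": [[[-0.04, 0.04, 0.3], -1.2], [[-0.04, 0.04, 0.3], -1.78], [[-0.04, 0.04, 0.3], -1.78]]}}

```text
time: 7.35
ee_pos: [0.535, 0.1426, 0.1089]
tcp_rot: [-179.3, 0.1, 96.7]
wrist_force: [-1.0, -0.3, -0.5]
opening: 0.0087
```

```bash
python3 wl.py w6; python3 look.py s6;python3 go.py .536 .1425 .03 96.6
```

```text
[0.535  0.1426 0.1089] [-1.7933e+02  1.5000e-01  9.6660e+01] [-1.  -0.3 -0.5] 0.008660276699227715
[0.5352 0.1425 0.1094] [ 0.2 -0.   0.1] 0.0086
[0.5354 0.1424 0.1099] [0.8 0.1 0.2] 0.0085
[0.5356 0.1423 0.1102] [-0.3 -0.5  0.3] 0.0084
low gripper []
tcp px 222 99
t 7.55 pos [0.5357 0.1423 0.1105] [-1.7948e+02  1.2000e-01  9.6480e+01] f [-0.1  0.9 -0. ] op 0.0087 q [15.  5. -1. 84. -0.  8.]
shift units [0.013 0.04  3.221] roll -0.02 dist 0.0805
```

View pics/w6.png

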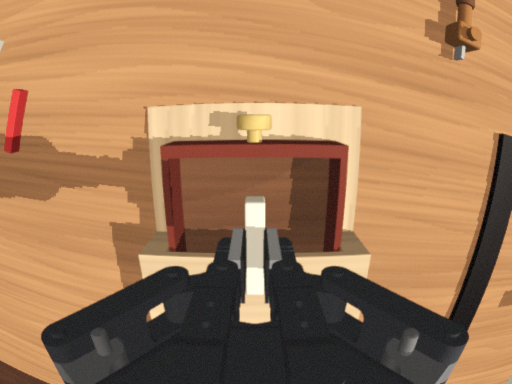

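View pics/s6.png

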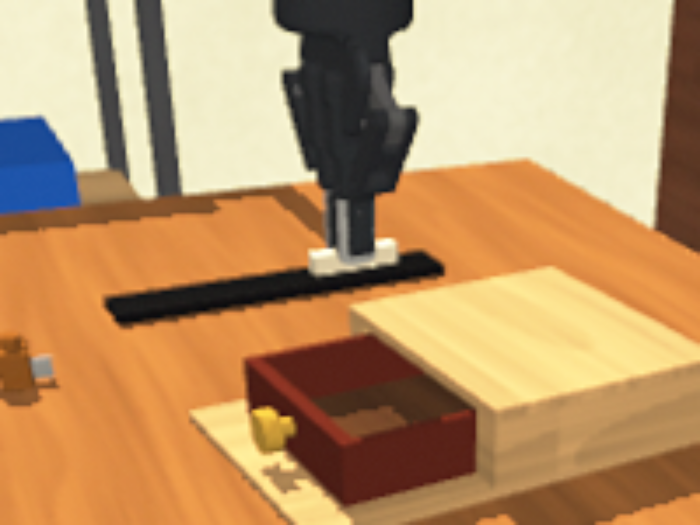

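The wrist view has the held bar at (255,250) inside the drawer outline, with the knob at (254,123) on the centre line. I'll check the placement clearances numerically.

Run:
```python
from h import *
from workcell import *
from scipy.spatial.transform import Rotation as Ro
o=get_obs();c=camera("wrist");k=c["K"];T=c["hand_eye"]
R=Ro.from_euler("xyz",o["tcp_rot"],degrees=True).as_matrix()
def px(u,v,z):
    x=u-k[0,2];y=v-k[1,2];r=np.hypot(x,y);th=r/k[0,0];d=np.array([np.sin(th)*x/r,np.sin(th)*y/r,np.cos(th)])
    D=R@T[:3,:3]@d;O=o["ee_pos"]+R@T[:3,3];return O+D*(z-O[2])/D[2]
a=np.radians(6.6);A=np.array([[np.cos(a),np.sin(a)],[-np.sin(a),np.cos(a)]]);F=np.array([.5775,.1473])
for nm,u,v,z in [("front outer",255,142,.046),("front inner",255,157,.046),("rim L",163,147,.046),("rim R",347,147,.046),("wallRin",328,200,.046),("wallLin",182,200,.046),("roof edgeL",150,254,.058),("roof edgeR",360,254,.058),("knob face",254,114,.042),("bar far end",255,197,o["ee_pos"][2]+.0225)]:
    p=px(u,v,z);print(nm,p.round(4),"case",(A@(p[:2]-F)).round(4))
print("tcp case",A@(o["ee_pos"][:2]-F))
```

```text
front outer [0.4907 0.1373 0.046 ] case [-0.0874  0.    ]
front inner [0.5021 0.1386 0.046 ] case [-0.0759 -0.    ]
rim L [0.5015 0.0665 0.046 ] case [-0.0848 -0.0715]
rim R [0.4853 0.2086 0.046 ] case [-0.0845  0.0715]
wallRin [0.5294 0.2005 0.046 ] case [-0.0416  0.0584]
wallLin [0.5426 0.0843 0.046 ] case [-0.0419 -0.0585]
roof edgeL [0.5892 0.0606 0.058 ] case [ 0.0016 -0.0875]
roof edgeR [0.5694 0.2341 0.058 ] case [0.0019 0.0872]
knob face [0.4699 0.1341 0.042 ] case [-0.1084 -0.0007]
bar far end [0.508  0.1392 0.133 ] case [-0.0699 -0.    ]
tcp case [-0.04205344 -0.00014477]
```

Case frame and alignment agree across views. I'll nudge 3 mm toward the case and descend in stages.

Call:
{"api": "arm_command", "payload": {"increments": [[[0, -0.1, 1.2], 0], [[0, -0.1, 2.4], 0], [[0, -0.1, 3.2], 0], [[0, -0.1, 3.2], 0]]}}

```text
time: 8.0
ee_pos: [0.5308, 0.1411, 0.0279]
tcp_rot: [-179.2, 0.2, 96.4]
wrist_force: [-0.6, -0.5, -1.0]
opening: 0.0087
```

```bash
python3 wl.py w7; python3 look.py s7;python3 go.py .5388 .1428 .002 96.6
```

```text
[0.5308 0.1411 0.0279] [-1.7923e+02  1.6000e-01  9.6440e+01] [-0.6 -0.5 -1. ] 0.008656104307377073
[0.5319 0.1414 0.03  ] [0.  0.  0.3] 0.0085
[0.5328 0.1417 0.0313] [ 0.1 -0.   0.1] 0.0089
[0.5333 0.1419 0.0321] [-0.3  0.2 -0.6] 0.0084
low gripper [0.0484 0.0494 0.0507 0.0509 0.0521 0.0528 0.0529 0.0535 0.0537 0.0537
 0.0543 0.0543]
tcp px 222 134
t 8.2 pos [0.5336 0.142  0.0324] [-1.7963e+02  1.0000e-01  9.6480e+01] f [-0.6  0.6  0.3] op 0.0084 q [15.  6. -9. 75. -0.  8.]
shift units [0.012 0.219 1.213] roll -0.021 dist 0.0308
```

View pics/w7.png

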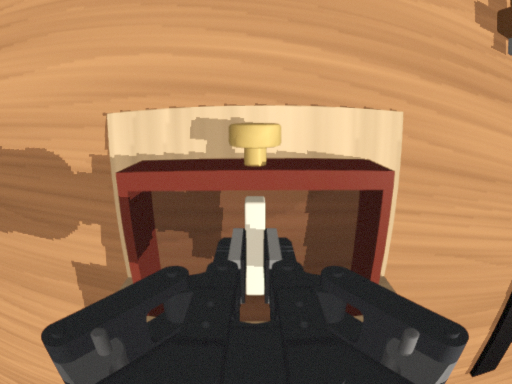

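View pics/s7.png

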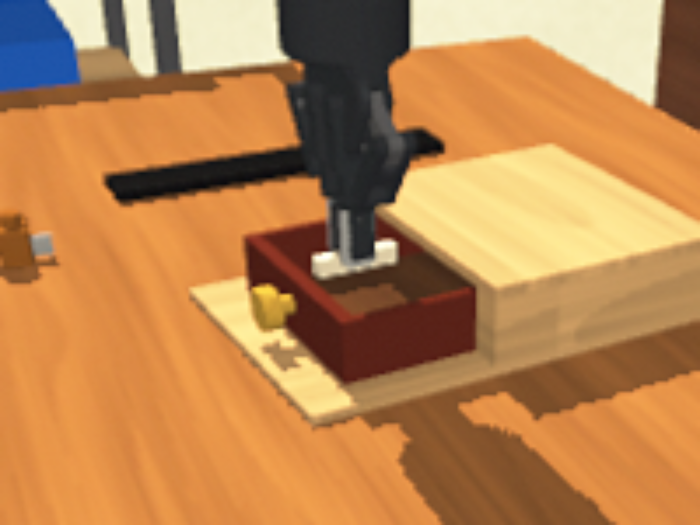

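I had the sign backwards: tool +y points into the case, so that nudge went outward. Correcting it on the way down.

Call:
{"api": "arm_command", "payload": {"increments": [[[0, 0.22, 0.1], 0], [[0, 0.22, 0.5], 0], [[0, 0.22, 0.9], 0], [[0, 0.22, 1.1], 0]]}}

```text
time: 8.6
ee_pos: [0.5381, 0.1423, 0.0032]
tcp_rot: [-179.5, 0.1, 96.5]
wrist_force: [-0.5, 0.4, 0.1]
opening: 0.0085
```

```bash
python3 look.py s8;python3 go.py .5388 .1428 .001 96.6
```

```text
[0.5381 0.1423 0.0032] [-0.5  0.4  0.1] 0.0085
[0.5378 0.1423 0.0026] [ 0.1 -0.2 -0.8] 0.0086
[0.5379 0.1423 0.0034] [-0.5  0.9  0.1] 0.0086
low gripper [0.0099 0.0104 0.0104 0.0213 0.0213 0.022  0.022  0.0229 0.0255 0.026
 0.026  0.0261]
tcp px 225 145
t 8.75 pos [0.5383 0.1424 0.0041] [-1.7955e+02  1.2000e-01  9.6480e+01] f [ 0.4 -0.5  0.6] op 0.0088 q [ 15.   8. -10.  72.  -0.   8.]
shift units [0.014 0.022 0.124] roll -0.02 dist 0.0032
```

View pics/s8.png

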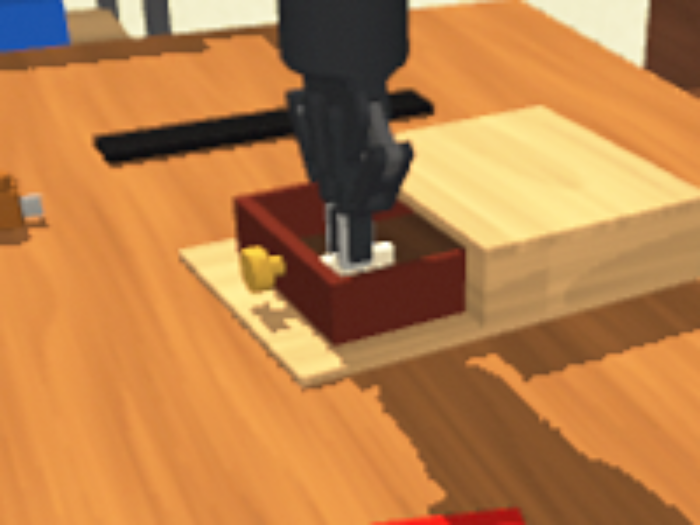

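The bar is inside the drawer, just above the floor. Lowering the last 3 mm, then releasing.

Call:
{"api": "arm_command", "payload": {"increments": [[[0, 0, 0.1], 0], [[0, 0, 0.14], 0], [[0, 0, 0.14], 0]]}}

```text
time: 9.05
ee_pos: [0.5383, 0.1424, 0.0006]
tcp_rot: [-179.5, 0.1, 96.5]
wrist_force: [-0.3, -0.3, -0.4]
opening: 0.0085
```

Call:
{"api": "arm_command", "payload": {"increments": [[[0, 0, 0], 0], [[0, 0, 0], 0], [[0, 0, 0], 0]], "claw": 0.4}}

```text
time: 9.35
ee_pos: [0.5384, 0.1424, 0.0008]
tcp_rot: [-179.6, 0.1, 96.5]
wrist_force: [-1.1, -0.0, 0.3]
opening: 0.0254
```

Call:
{"api": "arm_command", "payload": {"increments": [[[0, 0, -0.5], 0], [[0, 0, -1.5], 0], [[0, 0, -3], 0], [[0, 0, -4], 0], [[0, 0, -4], 0]]}}

```text
time: 9.85
ee_pos: [0.5411, 0.1432, 0.106]
tcp_rot: [-180.0, 0.1, 96.5]
wrist_force: [-0.0, 0.7, -0.4]
opening: 0.0254
```

```bash
python3 wl.py w9; python3 go.py .441 .1316 .11 96.6
```

```text
[0.5411 0.1432 0.106 ] [-1.7996e+02  6.0000e-02  9.6480e+01] [-0.   0.7 -0.4] 0.025416811821687795
t 9.9 pos [0.5403 0.143  0.1036] [-1.7981e+02  8.0000e-02  9.6480e+01] f [ 0.2 -0.6 -0.5] op 0.0259 q [15.  6. -2. 83. -0.  8.]
shift units [-0.006 -4.001 -0.242] roll -0.021 dist 0.1002
```

View pics/w9.png

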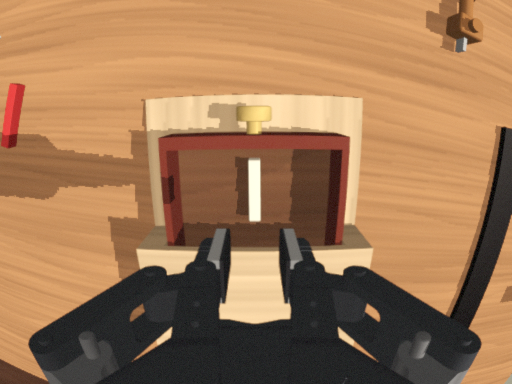

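The bone bar lies in the drawer at (255,190), released and clear of the walls. Moving out in front of the knob at (254,114), with the jaws shut.

Call:
{"api": "arm_command", "payload": {"increments": [[[0, -1.5, -0.25], 0], [[0, -3, -0.25], 0], [[0, -4, -0.25], 0], [[0, -4, -0.25], 0], [[0, -4, -0.25], 0]], "claw": 1, "force": 30}}

```text
time: 10.4
ee_pos: [0.4409, 0.1318, 0.1101]
tcp_rot: [-179.8, 0.1, 96.5]
wrist_force: [0.5, -0.3, -0.7]
opening: 0.0001
```

```bash
python3 wl.py w10; python3 look.py s10; python3 go.py .4414 .1316 .03 96.6
```

```text
[0.4409 0.1318 0.1101] [-1.7984e+02  7.0000e-02  9.6490e+01] [ 0.5 -0.3 -0.7] 9.166160463349936e-05
[0.4413 0.1318 0.11  ] [ 0.6 -0.3  0.2] 0.0001
[0.4415 0.1318 0.1099] [0.5 0.1 0. ] -0.0002
[0.4416 0.1318 0.1099] [0.3 0.3 0.6] -0.0001
low gripper []
tcp px 178 107
t 10.6 pos [0.4415 0.1318 0.1098] [-1.7978e+02  8.0000e-02  9.6460e+01] f [0.4 0.5 0.4] op 0.0001 q [ 17.  -8. -14.  84.  -0.  10.]
shift units [-1.000e-03  7.000e-03  3.193e+00] roll -0.023 dist 0.0798
```

View pics/w10.png

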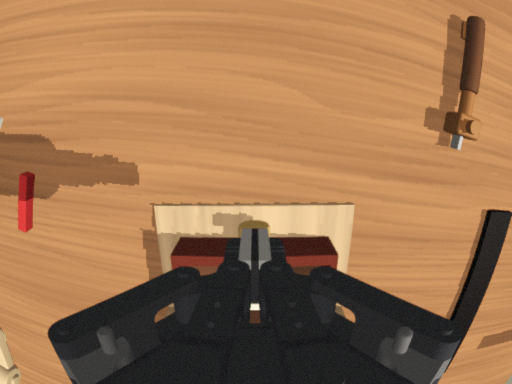

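View pics/s10.png

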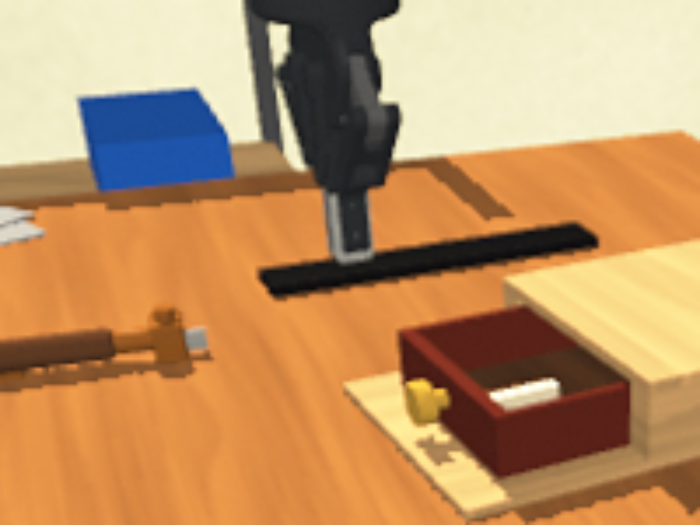

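Wrist view: the knob (254,224) is just ahead of the shut fingers and on the centre line. In the side view the bar is in the drawer. Descending.

Call:
{"api": "arm_command", "payload": {"increments": [[[0, -0.2, 1.5], 0], [[0, -0.2, 3], 0], [[0, -0.2, 4.2], 0], [[0, -0.2, 4.2], 0], [[0, -0.2, 4.2], 0]]}}

```text
time: 11.1
ee_pos: [0.4363, 0.131, 0.0053]
tcp_rot: [-179.7, 0.1, 96.5]
wrist_force: [0.6, -0.1, -0.1]
opening: 0.0001
```

```bash
python3 look.py s11; python3 go.py .4414 .1316 .003 96.6
```

```text
[0.4363 0.131  0.0053] [ 0.6 -0.1 -0.1] 0.0001
[0.4371 0.1312 0.0063] [ 0.6 -0.3  0.5] 0.0
[0.4375 0.1313 0.0067] [-0.4 -0.2  0.7] -0.0001
low gripper [0.0247 0.025  0.0257 0.0258 0.0259 0.026  0.0278 0.0287 0.0289 0.0295
 0.0296 0.0301]
tcp px 182 154
t 11.25 pos [0.4375 0.1314 0.0067] [-1.7992e+02  6.0000e-02  9.6470e+01] f [-0.9 -0.1  0.3] op -0.0001 q [ 17.  -6. -24.  72.  -0.  10.]
shift units [-0.009  0.156  0.149] roll -0.022 dist 0.0054
```

View pics/s11.png

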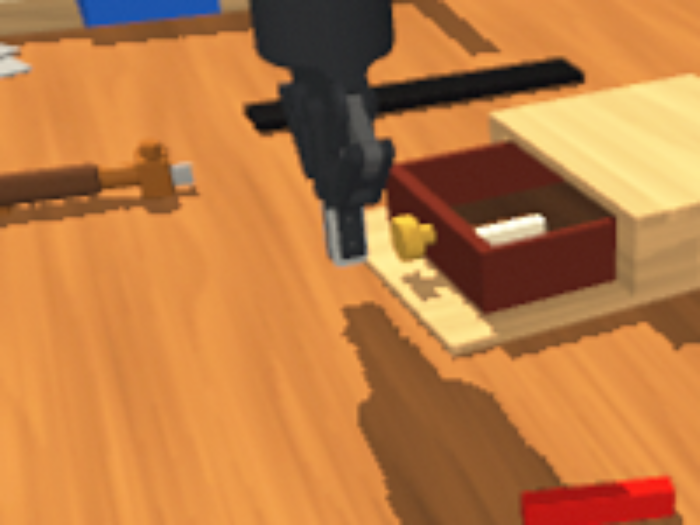

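The fingers stand clear in front of the knob, about level with it. Lowering 5 mm and starting a slow push.

Call:
{"api": "arm_command", "payload": {"increments": [[[0, 0, 0.2], 0], [[0, 0.3, 0.2], 0], [[0, 0.6, 0.2], 0], [[0, 0.9, 0.2], 0], [[0, 1.2, 0.2], 0]]}}

```text
time: 11.75
ee_pos: [0.4672, 0.1347, 0.0017]
tcp_rot: [-179.8, 0.1, 96.5]
wrist_force: [-6.3, 0.2, 4.9]
opening: -0.0004
```

```bash
python3 look.py s12; python3 go.py .5443 .1435 .002 96.6
```

```text
[0.4672 0.1347 0.0017] [-6.3  0.2  4.9] -0.0004
[0.4684 0.1349 0.0017] [-1.1 -0.8 -0.6] -0.0002
[0.4682 0.1348 0.0016] [-0.2 -1.1 -0.1] 0.0003
low gripper [0.018  0.0182 0.0185 0.0193 0.02   0.0204 0.0207 0.0215 0.0223 0.0237
 0.0239 0.0245]
tcp px 195 153
t 11.9 pos [0.4679 0.1348 0.0016] [-1.7992e+02  6.0000e-02  9.6450e+01] f [-0.9  0.1 -0.4] op 0.0005 q [ 16.  -2. -21.  71.  -0.  10.]
shift units [ 0.004  3.075 -0.021] roll -0.025 dist 0.0769
```

View pics/s12.png

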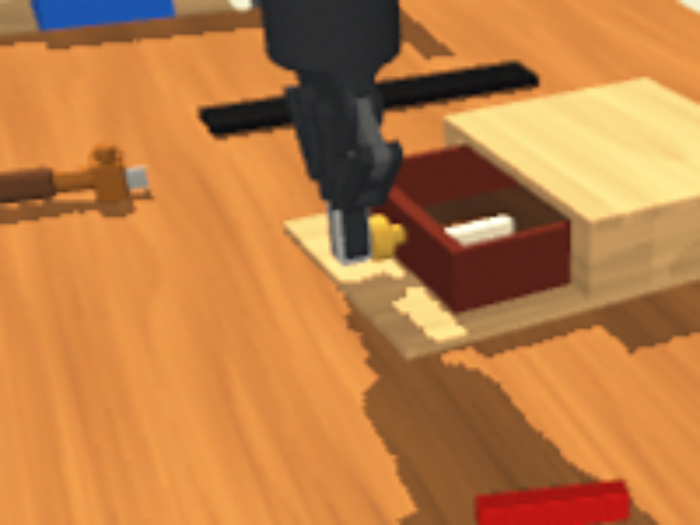

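The fingers are on the knob and the drawer is sliding at about 6 N. Continuing.

Call:
{"api": "arm_command", "payload": {"increments": [[[0, 0.4, 0], 0], [[0, 0.8, 0], 0], [[0, 1.2, 0], 0], [[0, 1.6, 0], 0], [[0, 2.0, 0], 0]]}}

```text
time: 12.4
ee_pos: [0.5175, 0.1404, 0.0014]
tcp_rot: [-179.8, 0.1, 96.5]
wrist_force: [-6.8, -0.2, 5.4]
opening: 0.0
```

```bash
python3 look.py s13; python3 go.py .5443 .1435 .002 96.6
```

```text
[0.5175 0.1404 0.0014] [-6.8 -0.2  5.4] 0.0
[0.5191 0.1405 0.0015] [-0.9 -1.   0.5] -0.0001
[0.5187 0.1405 0.0014] [-0.7 -0.3 -0.3] 0.0
low gripper [0.0178 0.0181 0.0181 0.0185 0.0187 0.0199 0.0204 0.021  0.0218 0.0236
 0.0238 0.0238]
tcp px 217 148
t 12.55 pos [0.5182 0.1404 0.0013] [-1.7994e+02  6.0000e-02  9.6440e+01] f [-0.9  0.2 -0.3] op -0.0001 q [ 15.   5. -14.  71.  -0.   9.]
shift units [ 0.005  1.053 -0.027] roll -0.027 dist 0.0263
```

View pics/s13.png

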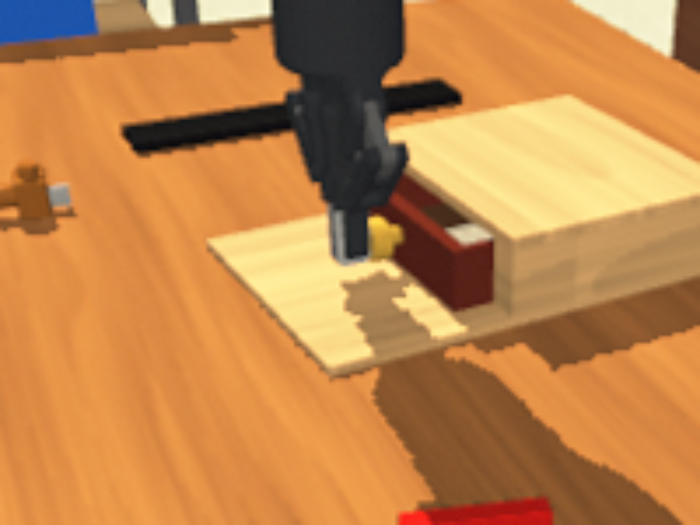

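There is a pale patch at (470,233) that I want to identify before shutting the drawer, so I'm zooming in.

Run:
```python
from h import *
from workcell import *
s=camera("side");W=cloud(s)
cv2.imwrite("pics/s14.png",cv2.resize(s["frame"][90:170,200:300,::-1],None,fx=7,fy=7,interpolation=cv2.INTER_CUBIC))
a=camera("scene");cv2.imwrite("pics/a14.png",cv2.resize(a["frame"][190:340,240:430,::-1],None,fx=4,fy=4,interpolation=cv2.INTER_CUBIC))
for n,c in(("side",s),("scene",a)):
    W=cloud(c);hsv=cv2.cvtColor(c["frame"],cv2.COLOR_RGB2HSV)
    m=(hsv[...,1]<70)&(hsv[...,2]>100)&(W[...,0]>.5)&(W[...,0]<.64)&(W[...,1]>.05)&(W[...,1]<.24)&(W[...,2]>.005)&(W[...,2]<.056)
    p=W[m];print(n,len(p),p.min(0) if len(p) else 0,p.max(0) if len(p) else 0)
```

```text
side 88 [0.50616079 0.13173951 0.01344578] [0.61549275 0.15437239 0.05337809]
scene 54 [0.52295249 0.13202454 0.03628626] [0.52963505 0.14870683 0.05506189]
```

View pics/s14.png

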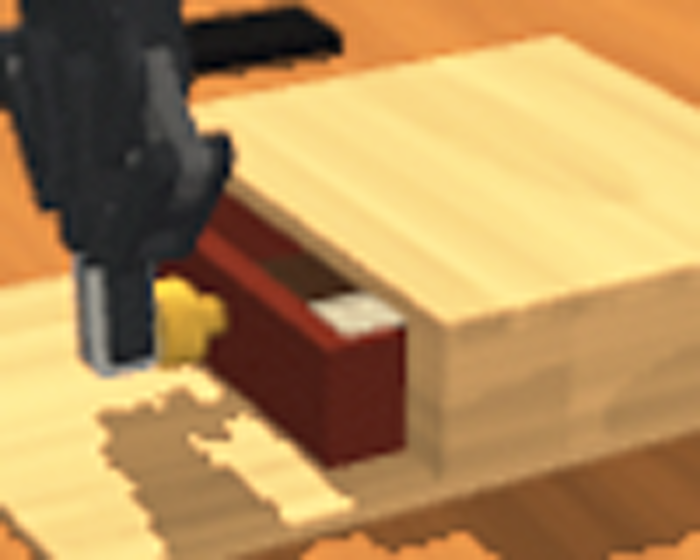

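View pics/a14.png

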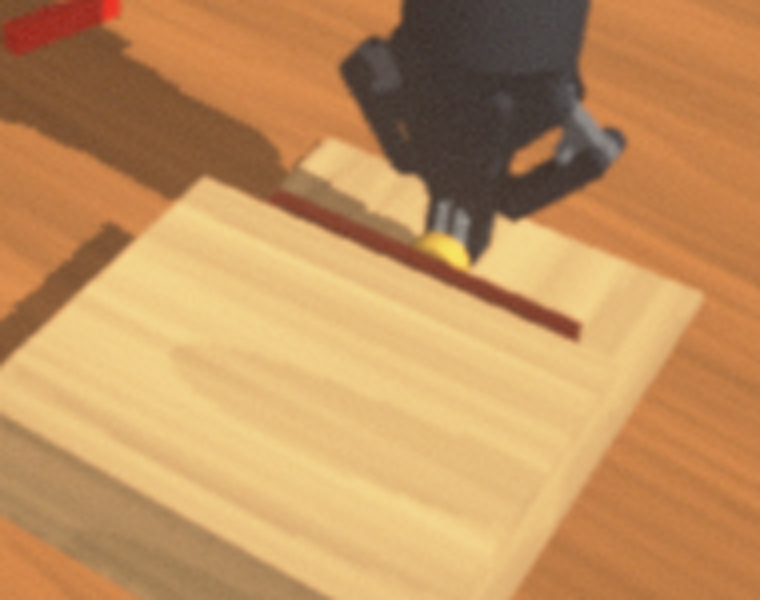

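The pale patch is the bar itself, lying on the centre line (y≈0.132–0.154) and low in the drawer. Drawer remaining: about 27 mm.

Call:
{"api": "arm_command", "payload": {"increments": [[[0, 0.3, 0], 0], [[0, 0.6, 0], 0], [[0, 0.85, 0], 0], [[0, 1.0, 0], 0]]}}

```text
time: 13.05
ee_pos: [0.5428, 0.1432, 0.0013]
tcp_rot: [-179.9, 0.1, 96.4]
wrist_force: [-5.4, -0.1, 3.5]
opening: 0.0002
```

Call:
{"api": "arm_command", "payload": {"increments": [[[0, 0.1, 0], 0], [[0, 0.2, 0], 0]]}}

```text
time: 13.25
ee_pos: [0.5448, 0.1434, 0.0013]
tcp_rot: [-179.5, 0.1, 96.5]
wrist_force: [-31.5, -3.5, 18.7]
opening: -0.0
```

```bash
cat > dr.py <<'E'
from h import *
from workcell import *
o=get_obs();print(o["time"],o["ee_pos"].round(4),o["wrist_force"].round(1))
a=np.radians(6.6);A=np.array([[np.cos(a),np.sin(a)],[-np.sin(a),np.cos(a)]]);F=np.array([.5775,.1473])
for n in("side","scene"):
    c=camera(n);W=cloud(c);hsv=cv2.cvtColor(c["frame"],cv2.COLOR_RGB2HSV)
    H,S,V=[hsv[...,i].astype(int) for i in range(3)]
    q=(W[...,:2]-F)@A.T
    m=((H<6)|(H>172))&(S>120)&(V<140)&(abs(q[...,1])<.08)&(q[...,0]>-.12)&(q[...,0]<.03)&(W[...,2]>.01)&(W[...,2]<.05)
    if m.sum()==0: print(n,"no wine");continue
    for lo,hi in((-.07,-.02),(.02,.07)):
        k=m&(q[...,1]>lo)&(q[...,1]<hi)
        print(n,m.sum(),"front x:",np.percentile(q[k][:,0],[5,50,95]).round(4) if k.sum() else None)
    cv2.imwrite(f"pics/dr_{n}_{o['time']:.2f}.png",cv2.resize(c["frame"][80:180,180:340,::-1] if n=="side" else c["frame"][190:340,240:430,::-1],None,fx=4,fy=4,interpolation=cv2.INTER_CUBIC))
E
python3 dr.py; ls pics|grep dr_
```

```text
13.25 [0.5448 0.1434 0.0013] [-31.5  -3.5  18.7]
side 271 front x: [-0.0016 -0.0006  0.0005]
side 271 front x: [-0.0004 -0.0001  0.0005]
scene no wine
dr_side_13.25.png
```

The drawer has bottomed out: force rose to 31 N and the front sits flush (x ≈ -0.5 mm on both sides). Backing off straight along the line, then up.

Call:
{"api": "arm_command", "payload": {"increments": [[[0, -0.5, 0], 0], [[0, -1.2, 0], 0], [[0, -2, 0], 0], [[0, -2, 0], 0]]}}

```text
time: 13.75
ee_pos: [0.4943, 0.1376, 0.0018]
tcp_rot: [-179.5, 0.1, 96.5]
wrist_force: [-0.2, -0.5, 0.1]
opening: 0.0002
```

Call:
{"api": "arm_command", "payload": {"increments": [[[0, -0.5, -1.5], 0], [[0, -1, -3], 0], [[0, -1.5, -5], 0], [[0, -1.5, -5], 0]]}}

```text
time: 14.15
ee_pos: [0.4608, 0.1345, 0.1339]
tcp_rot: [179.9, -0.0, 96.5]
wrist_force: [1.2, 0.2, 0.7]
opening: 0.0001
```

```bash
python3 dr.py
python3 - <<'E'
from h import *
from workcell import *
s=camera("side");cv2.imwrite("pics/f1.png",s["frame"][:,:,::-1])
s=camera("scene");cv2.imwrite("pics/f2.png",s["frame"][:,:,::-1])
E
ls pics|grep dr_
```

```text
14.15 [0.4608 0.1345 0.1339] [1.2 0.2 0.7]
side 354 front x: [-0.0017 -0.0005  0.0005]
side 354 front x: [-0.0014 -0.0003  0.0009]
scene no wine
dr_side_13.25.png
dr_side_14.15.png
```

View pics/f1.png

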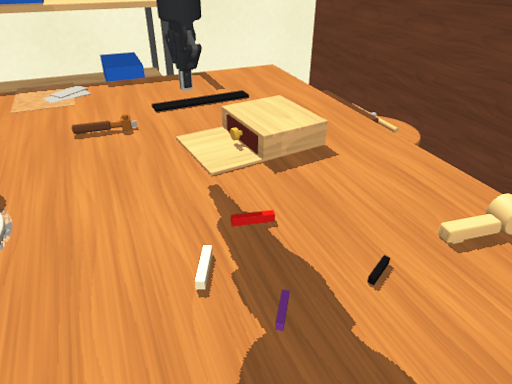

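View pics/f2.png

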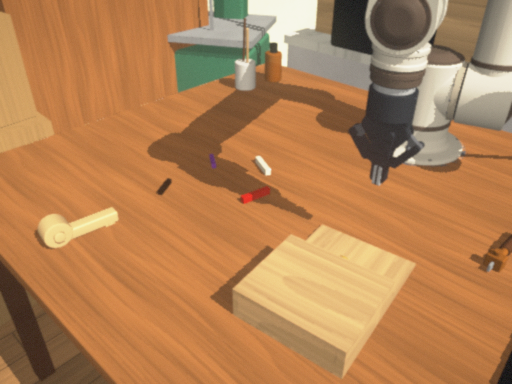

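The drawer is shut with its front flush at (245,137) in the side view. The black bar (378,270) and the other bars are unmoved, and the arm is clear. Handing in.

```bash
python3 -c "
from workcell import *
print(get_obs()['qd'].round(2));print(job_done())"
```

```text
[-0.05  0.38 -1.08  0.24  0.1   0.01]
the job is handed in; nothing more can be done
None
```

The bone nut blank is in the drawer and the drawer is shut. I handed the job in at about 14.4 s of the 42 s allowed.

- **Bone bar:** I picked the smaller of the two pale bars, which measured about 54 × 10 mm. I laid it on the drawer floor on the centre line and let go. The wrist camera showed it lying free, and partway through the push it was still on the centre line.
- **Drawer:** I pushed the knob along the centre line at about 6 N until the drawer met the back wall, where the reading rose to about 37 N in all (31 N along the push). The side camera put the drawer front within about 1 mm of flush on both sides, and it stayed there after I backed off.
- **Other things:** The ebony bar and the other bars are where they were, and the arm is clear of everything.

**Checks that disagreed or gave nothing:**
- The stated geometry has the fingertips 11 mm ahead of the tool point. Both cameras showed them about 16 mm behind it, so I worked from the measured offset.
- The first yaw I chose for placing the bar would have taken joint 6 past its range, so I used the half-turn grasp instead.
- One 2.5 mm nudge above the drawer had the wrong sign. I corrected it before lowering the bar.
- The scene camera cannot see the shut drawer front, so the flush check rests on the side camera and the force rise.
- I could not look at the bar again once the drawer was shut.

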